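# Get the grease pot from behind the spray and bottles

### The job

I need the little violet-lidded contact-grease pot that is hemmed in at the back of the drip tray. First move the three tall containers (red-capped spray can, blue-capped bottle, yellow-capped tin) out of its way onto the green side mat, then stand the pot in the middle of the steel parts dish, and finally put the three containers back in the tray, each centred on the disc of its own colour. Keep everything upright, set it down without dropping it, and leave the multimeter where it is.

Things in the scene. Friction and masses are not known exactly. Their poses are not given: they have to be found in the camera images.
- aerosol: white spray can with a red band and red cap, standing upright; diameter 52 mm, straight side from 0 to 127 mm, cap (diameter 37 mm) on top, 150 mm high in all, 0.18 to 0.36 kg. Origin: centre of the underside; z axis up along the can. Starts within 5 mm of the centre of the red disc.
- bottle: cream plastic bottle, closed, with blue bands and blue screw cap, standing upright; diameter 50 mm, straight side from 0 to 122 mm, cap (diameter 33 mm) on top, 149 mm high in all, 0.15 to 0.31 kg. Origin: centre of the underside; z axis up. Starts within 5 mm of the centre of the blue disc.
- tin: steel tin, closed, with yellow band and yellow screw cap, standing upright; diameter 54 mm, straight side from 0 to 128 mm, cap (diameter 35 mm) on top, 147 mm high in all, 0.21 to 0.42 kg. Origin: centre of the underside; z axis up. Starts within 5 mm of the centre of the yellow disc.
- pot: small amber glass pot with a violet lid (diameter 39 mm) with a small cream dot, 36 mm high, 0.06 to 0.11 kg. Origin: centre of the underside; z axis up. It stands on the floor of the drip tray (4 mm above the table), at the back, between two of the tall containers (axes about 63 mm to either side) with the third about 68 mm in front of it, towards the robot.
- red_pad: red flat vinyl disc, diameter 76 mm, 0.6 mm thick, stuck to the floor of the drip tray: the marked place of the spray can, which stands on it at the start, only the disc's rim shows. Origin: centre of the disc, at tray-floor level (4 mm above the table). The tray: fixed, 175 x 240 mm, rim 18 mm above the table and 47 mm or more from the centres of discs and pot.
- blue_pad: blue flat vinyl disc, diameter 76 mm, 0.6 mm thick, stuck to the floor of the drip tray: the marked place of the blue-capped bottle, which stands on it at the start, only the disc's rim shows. Origin: centre of the disc, at tray-floor level (4 mm above the table).
- yellow_pad: yellow flat vinyl disc, diameter 76 mm, 0.6 mm thick, stuck to the floor of the drip tray: the marked place of the yellow-capped tin, which stands on it at the start, only the disc's rim shows. Origin: centre of the disc, at tray-floor level (4 mm above the table).
- mat: green rubber mat, 290 mm along its x axis, 130 mm along its y axis, 3 mm thick, fixed to the table and empty: the side area for the containers, with room for three along its x axis. Origin: centre of its underside, at table height; its top is at z = 3 mm.
- dish: round shallow steel parts dish, empty, held fast to the table: outer diameter 104 mm at the foot, 124 mm at the rim, 12 mm high, wall 2 mm, inner floor 3 mm above the table. Origin: centre of its underside, at table height.
- multimeter: grey digital multimeter lying face up beside the dish, nearer the robot, 170 (its x axis) x 85 x 45 mm high with its dial: a bystander, to be left where it is. Origin: centre of its underside.

How it is judged:
On the way, in this order (a step that is already met when the one before it is completed fails the run):
1. all three tall containers stand upright and released on the green mat, the pot still in its place (x of aerosol in the frame of mat between -0.125 and 0.125 m and y of aerosol in the frame of mat between -0.045 and 0.045 m and z of each of aerosol, bottle, tin in the frame of mat below 0.01 m and contact force between the fingers and aerosol below 0.1 N and angle between each of aerosol, bottle, tin's own z axis and vertical below 0.12 rad and linear speed of each of aerosol, bottle, tin below 0.03 m/s and x of bottle in the frame of mat between -0.125 and 0.125 m and y of bottle in the frame of mat between -0.045 and 0.045 m and contact force between the fingers and bottle below 0.1 N and x of tin in the frame of mat between -0.125 and 0.125 m and y of tin in the frame of mat between -0.045 and 0.045 m and contact force between the fingers and tin below 0.1 N and distance of pot from where it was at the start of the episode below 0.03 m), for 0.1 s.
2. the pot stands released in the middle of the dish (horizontal distance between pot and dish below 0.02 m and z of pot in the frame of dish below 0.009 m and contact force between the fingers and pot below 0.1 N and angle between pot's own z axis and vertical below 0.12 rad and linear speed of pot below 0.03 m/s), for 0.1 s.
At the end, for the whole second after the job is handed in: Each container stands upright (within 0.12 rad) in the tray with its axis within 12 mm of the centre of the disc of its own colour, the pot stands flat on the floor of the dish within 20 mm of its centre, and all are released and at rest (all of step 2 and horizontal distance between aerosol and red_pad below 0.012 m and z of aerosol in the frame of red_pad below 0.007 m and angle between each of aerosol, bottle, tin's own z axis and vertical below 0.12 rad and linear speed of each of aerosol, bottle, tin below 0.03 m/s and horizontal distance between bottle and blue_pad below 0.012 m and z of bottle in the frame of blue_pad below 0.007 m and horizontal distance between tin and yellow_pad below 0.012 m and z of tin in the frame of yellow_pad below 0.007 m); the robot touches nothing.
It fails at once if a container or the pot is tipped by more than 0.6 rad (angle between any of aerosol, bottle, tin, pot's own z axis and vertical above 0.6 rad).
It fails at once if a container or the pot is dropped or thrown (moves faster than 0.7 m/s out of the fingers) ((linear speed of aerosol above 0.7 m/s and contact force between the fingers and aerosol below 0.05 N) or (linear speed of bottle above 0.7 m/s and contact force between the fingers and bottle below 0.05 N) or (linear speed of tin above 0.7 m/s and contact force between the fingers and tin below 0.05 N) or (linear speed of pot above 0.7 m/s and contact force between the fingers and pot below 0.05 N)).
It fails at once if the multimeter is shifted by more than 30 mm (distance of multimeter from where it was at the start of the episode above 0.03 m).
It also fails if it takes over 138 s, if anything falls off the work surface, if the arm or the gripper's body presses on something with over 40 N, if the wrist force passes 120 N, or if a joint passes its speed limit or range.

### The arm

A 7-joint arm with a two-finger parallel gripper is mounted at the origin on the work surface. World frame = base frame: x ahead of the robot, y to its left, z up, the work surface at z = 0. Lengths are in m, angles in rad, forces in N, time in s.
With the tool pointing down it reaches from about 0.4 to 0.85 m from the base axis. Payload 10.4 kg.
Tool frame: the origin (TCP) lies midway between the tips of the shut fingers; the grasp point (between the pads) lies 19 mm behind it (manip.grasp_offset is the distance from the TCP to the grasp point, in m); z points along the fingers, y is the line along which they close (so a half turn about z gives the same grasp; the last joint's range is limited). The gripper opens to 85 mm and grips with 20 to 120 N. Pads are 22 mm wide; open, the fingers measure 114 mm over their backs; the gripper's body (76 mm by 85 mm) begins 54 mm behind the grasp point. The pads swing forward as they close: fully open they stand 13 mm farther back than shut.
Start: joints at [-1.267, 0.332, -0.065, 1.46, 0.022, 1.35, -0.088], TCP at [0.201, 0.592, 0.231] pointing down, gripper open.
Joint ranges: [-2.6, 2.6], [-0.5, 2.12], [-1.47, 1.34], [0.16, 2.42], [-1.27, 4.41], [0.06, 2.06], [-2.6, 2.6]. Speed limits (rad/s): [2.22, 2.22, 2.79, 2.79, 3.14, 3.14, 3.14].

### API

Orientations are given as a unit quaternion [x, y, z, w].
In Python, from workcell import manip gives the robot as it stands.
- The arm moves only by the tool tcp_steps, called after "Call:" in YAML: its name, and indented under it one key for each argument. Schema: {"type":"object","properties":{"steps":{"type":"array","items":{"type":"array","items":{"type":"array","items":{"type":"number"},"minItems":7,"maxItems":7},"minItems":1,"maxItems":20},"minItems":1,"maxItems":1},"squeeze":{"type":"number"},"only":{"type":"string"},"quiet":{"type":"boolean"},"lines":{"type":"string"}},"required":["steps"],"additionalProperties":false}. steps is a list that holds a single list of rows (three levels of brackets), with 1 to 20 rows, each of 7 numbers: a rotation vector rx, ry, rz in units of 0.1 rad, then dx, dy, dz in units of 50 mm, then the opening from 0.0 (shut) to 1.0 (fully open); each row is the pose to reach, as a shift and turn from the pose commanded when the call began, along the tool's axes at that moment; what a row does not reach only later rows make up. A row lasts 1/8 s, in which the tool goes at most 0.0625 m and 0.188 rad, less where a joint would pass 70% of its speed; a pose out of reach is approached as far as the arm can. The fingers move at their own pace and stop on an object; squeeze is the grip in N (left out, the last holds). Time passes only in rows, so rows that do not move let the fingers close. The tool returns the time, the measured TCP pose, the force, the opening and the grip force at its end. only (a regular expression) keeps the lines of the reply that match it, lines (a string "A,B") keeps lines A to B, and quiet returns only ok. Input that does not fit is refused with a message, and nothing moves.
- manip.get_obs(): the state, without advancing time (a new reading comes with each control period).
- manip.camera(name): name is "scene" or "top" or "wrist"; returns the picture (384x512x3 uint8, blue, green, red); there is no depth.
- manip.calibration(name): a dict with "fx", "fy", "cx", "cy" (pixels), "world_from_camera" (4x4, takes a point from camera to world coordinates); the wrist camera has in their place "tool_from_camera" (4x4, takes a point from camera to tool coordinates, whose origin is the TCP and whose axes are the flange's). Camera axes: x right, y up, looking along -z (the intrinsics and any distortion apply to the point x, -y, -z); pixel columns grow to the right and rows downward; lengths in m; the calibration is good to about 2 mm. A picture is of the moment at which its call begins: read the wrist's pose just before it. calibration takes no time and is no camera call.
- manip.hand_in(): hands the job in; it is judged then, once.
The state is a dict: "clock": time; "joint_pos": joint angles; "joint_velocities": joint speeds; "tau": joint torques, N m; "position": TCP position; "ee_rot": TCP orientation; "ft_force": force on the tool from outside, world axes, zero at the start; "torque": the same for the moment, N m; "grip_width": opening from 0.0 (shut) to 1.0 (fully open); "grasp_force": force on a finger pad.
Only numpy, scipy, OpenCV 4.12 (cv2) and the standard library are available. Lean on these libraries where they do the work, as an engineer would, in place of code of your own. Each camera call takes 0.05 s, during which the arm holds its last target. There are 200 camera calls.

## Working session

There is one attempt and no reset: what is moved stays moved. The work goes in short steps, Python scripts to look and compute and a tool call to move; the robot and the scene stay as the last step left them, time stands still between calls to the robot, and variables do not carry over. Pictures are saved under pics/ and viewed, at most 14 in all, crops included, and the job is handed in when it is done.

```bash
ls; mkdir -p pics; python3 - <<'E'
from workcell import manip
import cv2,numpy as np
o=manip.get_obs();print(o['clock'],o['position'],o['ee_rot'],o['grip_width'],manip.grasp_offset)
for n in('scene','top'):
    cv2.imwrite(f'pics/{n}0.png',manip.camera(n));c=manip.calibration(n);print(n,c)
print(manip.calibration('wrist'))
E
```

```text
pics
workcell.py
0.0 [0.20052296 0.59156832 0.23051467] [ 1.62653760e-01  9.86682957e-01 -6.99720214e-04 -8.29523354e-05] 0.9990283113754521 0.0187
scene {'fx': 443.10604545569356, 'fy': 443.10604545569356, 'cx': 261.27711673279686, 'cy': 184.28397330265904, 'world_from_camera': array([[-0.69538658, -0.5985453 ,  0.39771978,  0.91721906],
       [ 0.71862564, -0.58212386,  0.38040635,  0.34862621],
       [ 0.00383174,  0.55034111,  0.83493113,  0.84241066],
       [ 0.        ,  0.        ,  0.        ,  1.        ]])}
top {'fx': 462.60316348736444, 'fy': 462.60316348736444, 'cx': 260.5728365729999, 'cy': 188.69339012229295, 'world_from_camera': array([[-0.0207382 ,  0.99314507, -0.11503392,  0.39115636],
       [-0.99977495, -0.02008601,  0.00682596, -0.00555729],
       [ 0.00446859,  0.11514959,  0.99333811,  1.06433076],
       [ 0.        ,  0.        ,  0.        ,  1.        ]])}
{'fx': 283.3875334196034, 'fy': 283.3875334196034, 'cx': 256.02926580104, 'cy': 193.60493809305345, 'tool_from_camera': array([[-1.35027743e-03,  9.50842285e-01,  3.09672612e-01,
         8.08298220e-02],
       [ 9.99999081e-01,  1.24757914e-03,  5.29672883e-04,
         3.49973797e-04],
       [ 1.17294283e-04,  3.09673042e-01, -9.50843096e-01,
        -1.42357124e-01],
       [ 0.00000000e+00,  0.00000000e+00,  0.00000000e+00,
         1.00000000e+00]])}
```

View pics/top0.png

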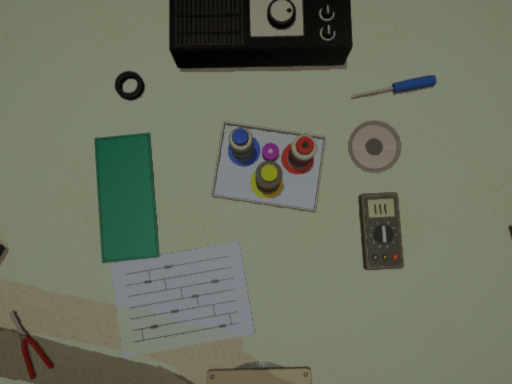

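View pics/scene0.png

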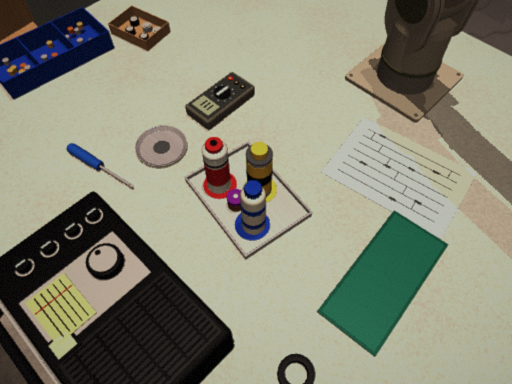

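The top view shows the blue, red and yellow caps at about (240,137), (304,146) and (269,173), the pot lid at (270,152) and the dish at (375,147). The mat spans roughly (127,198) and the multimeter is at (381,231). The scene view agrees: the yellow tin stands in front and the pot is between the blue and red containers.

```bash
cat > h.py <<'E'
import cv2,numpy as np
from scipy.optimize import least_squares
from workcell import manip
HUE={'red':(172,8),'yellow':(22,33),'blue':(108,125),'violet':(138,165),'green':(70,95)}
def mask(im,c,s=110,v=50):
    h=cv2.cvtColor(im,cv2.COLOR_BGR2HSV);a,b=HUE[c];H=h[...,0]
    m=((H>=a)&(H<=b)) if a<b else ((H>=a)|(H<=b))
    return (m&(h[...,1]>s)&(h[...,2]>v)).astype(np.uint8)
def ray(cal,uv):
    uv=np.atleast_2d(np.float64(uv));T=cal['world_from_camera']
    d=np.c_[(uv[:,0]-cal['cx'])/cal['fx'],-(uv[:,1]-cal['cy'])/cal['fy'],-np.ones(len(uv))]@T[:3,:3].T
    return T[:3,3],d
def w(cal,uv,z):
    p,d=ray(cal,uv);return (p+d*((z-p[2])/d[:,2])[:,None])[:,:2]
def px(cal,P):
    T=np.linalg.inv(cal['world_from_camera']);q=np.atleast_2d(P)@T[:3,:3].T+T[:3,3]
    return np.c_[cal['cx']-cal['fx']*q[:,0]/q[:,2],cal['cy']+cal['fy']*q[:,1]/q[:,2]]
def circ(P,r,c0):
    return least_squares(lambda c:np.hypot(*(P-c).T)-r,c0,loss='soft_l1',f_scale=.001).x
def comps(m):
    n,l,s,c=cv2.connectedComponentsWithStats(m);return sorted([(int(s[i,4]),s[i,:4].tolist(),c[i].round(1).tolist()) for i in range(1,n) if s[i,4]>25],reverse=True)
E
python3 - <<'E'
from h import *
for n in('top','scene'):
    im=cv2.imread(f'pics/{n}0.png');cal=manip.calibration(n)
    print(n)
    for c in HUE: print(c,comps(mask(im,c))[:5])
    big=cv2.resize(im[110:215,205:330] if n=='top' else im[125:265,175:325],None,fx=6 if n=='top' else 4,fy=6 if n=='top' else 4,interpolation=cv2.INTER_CUBIC)
    bigs=big if n=='top' else big
    cv2.imwrite(f'pics/{n}0c.png',bigs[:600,:800])
E
```

```text
top
red [(463, [21, 335, 33, 44], [33.1, 354.9]), (323, [282, 144, 32, 30], [294.2, 162.1]), (229, [296, 136, 18, 19], [304.5, 144.9]), (28, [392, 253, 6, 7], [394.5, 256.0])]
yellow [(255, [260, 164, 18, 18], [268.7, 172.6]), (167, [251, 171, 18, 27], [256.5, 186.6])]
blue [(390, [394, 76, 42, 16], [414.8, 83.2]), (281, [228, 138, 32, 28], [246.3, 154.8]), (195, [233, 129, 15, 16], [240.0, 136.4])]
violet [(186, [262, 144, 17, 16], [269.9, 151.5])]
green [(6852, [95, 134, 64, 128], [126.0, 197.5])]
scene
red [(675, [203, 162, 34, 37], [218.4, 180.6]), (216, [205, 137, 18, 16], [213.4, 144.7])]
yellow [(193, [250, 142, 18, 14], [258.7, 148.2]), (133, [265, 179, 12, 23], [271.3, 191.7]), (41, [61, 295, 22, 26], [72.0, 307.6]), (41, [48, 303, 22, 28], [58.6, 316.4]), (33, [43, 306, 16, 23], [49.7, 317.8])]
blue [(1455, [0, 7, 108, 76], [49.6, 47.6]), (355, [67, 144, 35, 25], [83.3, 155.3]), (324, [235, 214, 35, 26], [250.4, 229.2]), (219, [244, 180, 18, 16], [252.6, 187.4])]
violet [(158, [227, 189, 14, 15], [233.5, 196.4])]
green [(8784, [318, 211, 129, 145], [382.5, 281.7])]
```

View pics/top0c.png

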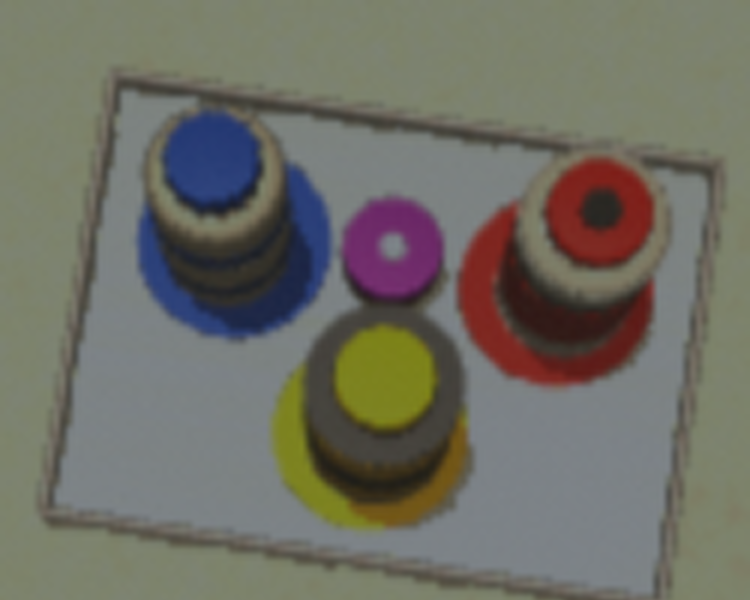

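```bash
python3 - <<'E'
from h import *
S={}
for n in('top','scene'):
    im=cv2.imread(f'pics/{n}0.png');cal=manip.calibration(n);print(n)
    C={'red':((304.5,144.9),(213.4,144.7),.1546,18.5),'blue':((240,136.4),(252.6,187.4),.1536,16.5),'yellow':((268.7,172.6),(258.7,148.2),.1516,17.5),'violet':((269.9,151.5),(233.5,196.4),.040,19.5)}
    for c,(a,b,z,r) in C.items():
        m=mask(im,c,90,40);uv=a if n=='top' else b
        k,l=cv2.connectedComponents(m);m2=(l==l[int(uv[1]+4),int(uv[0]+4)]).astype(np.uint8)
        cs=max(cv2.findContours(m2,0,1)[0],key=len);h=cv2.convexHull(cs).reshape(-1,2)
        P=w(cal,h,z);print(c,'centroid',w(cal,uv,z).round(4),'enc',circ(P,r/1000,w(cal,uv,z)[0]).round(4),len(P))
    m=mask(im,'green',80,40);cs=max(cv2.findContours(m,0,1)[0],key=cv2.contourArea).reshape(-1,2)
    r=cv2.minAreaRect((w(cal,cs,.003)*1000).astype(np.float32));print('mat',r)
    e=cv2.Canny(im,40,100);v,u=np.nonzero(e);P=w(cal,np.c_[u,v],.012);c0=w(cal,(375,147) if n=='top' else (161,146),.012)[0]
    for _ in range(5):
        d=np.hypot(*(P-c0).T);s=abs(d-.062)<.006;c0=circ(P[s],.062,c0)
    print('dish',c0,s.sum())
    print('mm',w(cal,[(360,193),(399,193),(403,268),(363,270)] if n=='top' else [(187,102),(209,124),(254,90),(235,74)],.035).round(3).tolist())
    print('tray',w(cal,[(224,124),(324,137),(213,196),(316,209)],.018).round(3).tolist() if n=='top' else '')
E
```

```text
top
red centroid [[ 0.583  -0.1016]] enc [ 0.583  -0.1017] 17
blue centroid [[0.6031 0.0273]] enc [0.6032 0.0276] 15
yellow centroid [[ 0.5288 -0.0287]] enc [ 0.5288 -0.0289] 16
violet centroid [[ 0.5936 -0.0353]] enc [ 0.5942 -0.0358] 17
mat ((502.53619384765625, 297.46844482421875), (288.2010803222656, 128.64198303222656), 4.691205978393555)
dish [ 0.60688862 -0.27804714] 193
mm [[0.496, -0.235], [0.494, -0.323], [0.328, -0.322], [0.326, -0.234]]
tray [[0.665, 0.069], [0.629, -0.162], [0.498, 0.096], [0.463, -0.137]]
scene
red centroid [[ 0.5882 -0.0976]] enc [ 0.5876 -0.0984] 13
blue centroid [[0.6053 0.0281]] enc [0.607 0.03 ] 13
yellow centroid [[ 0.5304 -0.0291]] enc [ 0.5298 -0.0294] 17
violet centroid [[ 0.5985 -0.0379]] enc [ 0.5968 -0.0346] 13
mat ((502.9661865234375, 296.2271423339844), (288.4976501464844, 128.20094299316406), 4.5654826164245605)
dish [ 0.60890235 -0.27719499] 196
mm [[0.485, -0.322], [0.496, -0.229], [0.34, -0.232], [0.333, -0.308]]
tray
```

```bash
cat > go.py <<'E'
# prints shift+turn in tool axes from commanded(measured) pose to world targets "x y z" with tool x=-X,y=Y,z=-Z
import sys,numpy as np
from scipy.spatial.transform import Rotation as R
from workcell import manip
o=manip.get_obs();Q=R.from_quat(o['ee_rot']);p=np.array(o['position'])
D=R.from_matrix(np.diag([-1.,1,-1]))
print('t',round(o['clock'],2),'pos',p.round(4),'w',round(o['grip_width'],3),'g',round(o['grasp_force'],1),'rv',(Q.inv()*D).as_rotvec().round(4))
for a in sys.argv[1:]: print(a,'->',Q.inv().apply(np.array(a.split(),float)-p).round(4))
E
python3 go.py "0.529 -0.029 0.24"
```

```text
t 0.1 pos [0.2005 0.5916 0.2306] w 0.999 g 0.0 rv [-1.300e-03 -1.000e-04 -3.268e-01]
0.529 -0.029 0.24 -> [-0.5103 -0.4823 -0.0088]
```
Intermediate rows: 12 rows; does one row with far target move max per row, and later rows repeat? "what a row doesn't reach only later rows make up". So repeating the same target works. But combos sample: simply repeat target 14 times. Straight line capped. Good.

Careful with the scale: shifts go in units of 50 mm and turns go in units of 0.1 rad. That gives: -0.5103 m is -10.206, -0.4823 m is -9.646, -0.327 rad is -3.27.

Call:
tcp_steps:
  steps:
    - [[0,0,-3.27,-10.206,-9.646,-0.18,1],[0,0,-3.27,-10.206,-9.646,-0.18,1],[0,0,-3.27,-10.206,-9.646,-0.18,1],[0,0,-3.27,-10.206,-9.646,-0.18,1],[0,0,-3.27,-10.206,-9.646,-0.18,1],[0,0,-3.27,-10.206,-9.646,-0.18,1],[0,0,-3.27,-10.206,-9.646,-0.18,1],[0,0,-3.27,-10.206,-9.646,-0.18,1],[0,0,-3.27,-10.206,-9.646,-0.18,1],[0,0,-3.27,-10.206,-9.646,-0.18,1],[0,0,-3.27,-10.206,-9.646,-0.18,1],[0,0,-3.27,-10.206,-9.646,-0.18,1],[0,0,-3.27,-10.206,-9.646,-0.18,1],[0,0,-3.27,-10.206,-9.646,-0.18,1],[0,0,-3.27,-10.206,-9.646,-0.18,1],[0,0,-3.27,-10.206,-9.646,-0.18,1]]

```text
clock: 2.1
position: [0.5289, -0.0277, 0.2404]
ee_rot: [-0.001, 1.0, 0.0, 0.0]
ft_force: [-0.1, 0.3, -0.2]
grip_width: 1.004
grasp_force: 0.0
```

```bash
python3 go.py "0.529 -0.029 0.24"  "0.529 -0.029 0.096"
python3 - <<'E'
from h import *
o=manip.get_obs();im=manip.camera('wrist');cv2.imwrite('pics/w1.png',im)
from scipy.spatial.transform import Rotation as R
c=dict(manip.calibration('wrist'));T=np.eye(4);T[:3,:3]=R.from_quat(o['ee_rot']).as_matrix();T[:3,3]=o['position']
c['world_from_camera']=T@c['tool_from_camera']
for k,z in(('red',.1546),('blue',.1536),('yellow',.1516),('violet',.04)):
    for a,b,q in comps(mask(im,k)): print(k,a,b,q,w(c,q,z).round(4))
E
```

```text
t 2.1 pos [ 0.5289 -0.0277  0.2404] w 1.004 g 0.0 rv [0.0005 0.0001 0.0016]
0.529 -0.029 0.24 -> [-0.0001 -0.0013  0.0004]
0.529 -0.029 0.096 -> [-1.000e-04 -1.300e-03  1.444e-01]
red 1197 [174, 176, 57, 56] [203.8, 197.1] [[ 0.5257 -0.0714]]
red 770 [157, 233, 39, 38] [179.6, 248.4] [[ 0.5746 -0.0961]]
blue 781 [296, 258, 34, 30] [313.2, 272.6] [[0.6006 0.0265]]
blue 712 [0, 295, 59, 21] [27.0, 305.2] [[ 0.6373 -0.2503]]
blue 302 [283, 191, 34, 27] [301.5, 200.0] [[0.5287 0.0119]]
blue 168 [267, 213, 13, 22] [273.4, 223.4] [[ 0.5505 -0.0117]]
yellow 165 [273, 155, 11, 22] [278.7, 163.9] [[ 0.4976 -0.0083]]
yellow 48 [10, 1, 8, 8] [13.1, 4.6] [[ 0.3836 -0.1982]]
yellow 44 [31, 1, 7, 8] [34.0, 4.2] [[ 0.3833 -0.1834]]
yellow 42 [270, 146, 7, 8] [273.3, 149.9] [[ 0.486 -0.013]]
violet 220 [236, 215, 27, 16] [248.0, 223.4] [[ 0.6012 -0.0375]]
```

View pics/w1.png

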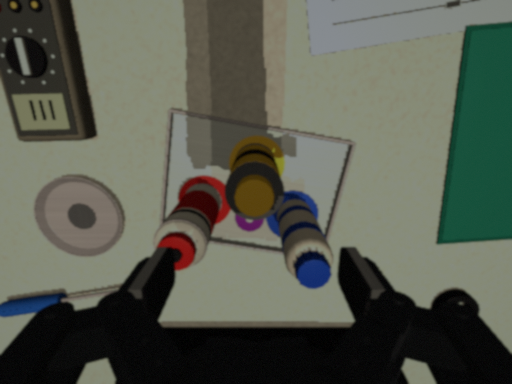

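The wrist view shows the tin (cap about (259,195)) centred between the fingers, with the red cap at (180,250), the blue cap at (313,270) and the pot partly hidden at (248,223). Next I descend and grip the tin.

Converted, -0.0013 m is -0.026, 0.144 m is 2.88, 0.0016 rad is 0.016.

Call:
tcp_steps:
  steps:
    - [[0,0,0.016,0,-0.026,0.8,1],[0,0,0.016,0,-0.026,1.6,1],[0,0,0.016,0,-0.026,2.4,1],[0,0,0.016,0,-0.026,2.88,1],[0,0,0.016,0,-0.026,2.88,1],[0,0,0.016,0,-0.026,2.88,1],[0,0,0.016,0,-0.026,2.88,0],[0,0,0.016,0,-0.026,2.88,0],[0,0,0.016,0,-0.026,2.88,0],[0,0,0.016,0,-0.026,2.88,0],[0,0,0.016,0,-0.026,2.88,0],[0,0,0.016,0,-0.026,2.88,0],[0,0,0.016,0,-0.026,2.88,0]]
  squeeze: 50

```text
clock: 3.78
position: [0.5298, -0.0298, 0.0975]
ee_rot: [0.001, 1.0, 0.0, 0.001]
ft_force: [-1.9, 0.5, 6.3]
grip_width: 0.618
grasp_force: 52.0
```

```bash
python3 go.py "0.529 -0.029 0.146" "0.413 0.290 0.146"
```

```text
t 3.77 pos [ 0.5298 -0.0298  0.0975] w 0.618 g 52.0 rv [ 0.0006  0.0018 -0.0013]
0.529 -0.029 0.146 -> [ 0.0007  0.0008 -0.0485]
0.413 0.290 0.146 -> [ 0.1171  0.3197 -0.0486]
```

Converted, 0.319 m is 6.38, 0.116 m is 2.32.

Call:
tcp_steps:
  steps:
    - [[0,0,0,0,0,-0.4,0],[0,0,0,0,0,-1,0],[0,0,0,0,0,-1.2,0],[0,0,0,0.2,0.6,-1.2,0],[0,0,0,0.54,1.5,-1.2,0],[0,0,0,0.88,2.4,-1.2,0],[0,0,0,1.2,3.3,-1.2,0],[0,0,0,1.52,4.2,-1.2,0],[0,0,0,1.86,5.1,-1.2,0],[0,0,0,2.14,5.9,-1.2,0],[0,0,0,2.32,6.38,-1.2,0],[0,0,0,2.32,6.38,-1.2,0],[0,0,0,2.32,6.38,-1.2,0],[0,0,0,2.32,6.38,-0.6,0],[0,0,0,2.32,6.38,-0.24,0],[0,0,0,2.32,6.38,-0.12,0],[0,0,0,2.32,6.38,-0.12,0]]

```text
clock: 5.9
position: [0.4139, 0.2886, 0.1024]
ee_rot: [0.001, 1.0, -0.0, -0.0]
ft_force: [0.4, -0.5, -3.8]
grip_width: 0.62
grasp_force: 53.9
```

```bash
python3 go.py "0.413 0.290 0.0965"
```

```text
t 5.9 pos [0.4139 0.2886 0.1024] w 0.62 g 53.9 rv [-0.0002 -0.0001 -0.0024]
0.413 0.290 0.0965 -> [0.0009 0.0014 0.0059]
```

Converted, 0.007 m is 0.14, 0.006 m is 0.12.

Call:
tcp_steps:
  steps:
    - [[0,0,0,0,0,0.06,0],[0,0,0,0,0,0.12,0],[0,0,0,0,0,0.14,0],[0,0,0,0,0,0.14,0]]

```text
clock: 6.4
position: [0.414, 0.2895, 0.0964]
ee_rot: [0.001, 1.0, 0.0, 0.0]
ft_force: [-3.0, -1.6, 7.2]
grip_width: 0.621
grasp_force: 55.0
```

```bash
python3 go.py
```

```text
t 6.4 pos [0.414  0.2895 0.0964] w 0.621 g 55.0 rv [ 0.001   0.0009 -0.0014]
```

Call:
tcp_steps:
  steps:
    - [[0,0,0,0,0,0,0.8],[0,0,0,0,0,0,1],[0,0,0,0,0,0,1],[0,0,0,0,0,0,1],[0,0,0,0,0,-0.6,1],[0,0,0,0,0,-1.6,1],[0,0,0,0,0,-2.4,1],[0,0,0,0,0,-2.4,1]]

```text
clock: 7.4
position: [0.4149, 0.2902, 0.2184]
ee_rot: [0.001, 1.0, 0.002, 0.002]
ft_force: [-0.0, -0.7, -0.8]
grip_width: 1.004
grasp_force: 0.0
```

```bash
python3 go.py "0.604 0.028 0.22" "0.604 0.028 0.096"
```

```text
t 7.4 pos [0.4149 0.2902 0.2184] w 1.004 g 0.0 rv [ 0.0041  0.004  -0.0015]
0.604 0.028 0.22 -> [-0.1896 -0.2619 -0.0019]
0.604 0.028 0.096 -> [-0.1891 -0.2625  0.1221]
```

Call:
tcp_steps:
  steps:
    - [[0,0,0,-0.8,-1,0,1],[0,0,0,-1.6,-2,0,1],[0,0,0,-2.4,-3.1,0,1],[0,0,0,-3.1,-4.2,0,1],[0,0,0,-3.78,-5.24,0,1],[0,0,0,-3.78,-5.24,0,1],[0,0,0,-3.78,-5.24,0,1],[0,0,0,-3.78,-5.24,0.8,1],[0,0,0,-3.78,-5.24,1.8,1],[0,0,0,-3.78,-5.24,2.4,1],[0,0,0,-3.78,-5.24,2.4,1],[0,0,0,-3.78,-5.24,2.4,1],[0,0,0,-3.78,-5.24,2.4,0],[0,0,0,-3.78,-5.24,2.4,0],[0,0,0,-3.78,-5.24,2.4,0],[0,0,0,-3.78,-5.24,2.4,0],[0,0,0,-3.78,-5.24,2.4,0],[0,0,0,-3.78,-5.24,2.4,0],[0,0,0,-3.78,-5.24,2.4,0]]
  squeeze: 50

```text
clock: 9.78
position: [0.6029, 0.027, 0.0966]
ee_rot: [0.001, 1.0, 0.0, 0.001]
ft_force: [-0.9, -0.1, 6.8]
grip_width: 0.568
grasp_force: 51.6
```

```bash
python3 go.py "0.5924 0.3043 0.096"
```

```text
t 9.78 pos [0.6029 0.027  0.0966] w 0.568 g 51.6 rv [ 0.0008  0.0019 -0.0016]
0.5924 0.3043 0.096 -> [0.011  0.2772 0.0008]
```

Call:
tcp_steps:
  steps:
    - [[0,0,0,0,0,-0.4,0],[0,0,0,0,0,-1,0],[0,0,0,0,0,-1.2,0],[0,0,0,0.04,0.6,-1.2,0],[0,0,0,0.08,1.5,-1.2,0],[0,0,0,0.12,2.4,-1.2,0],[0,0,0,0.16,3.3,-1.2,0],[0,0,0,0.2,4.2,-1.2,0],[0,0,0,0.2,5,-1.2,0],[0,0,0,0.21,5.54,-1.2,0],[0,0,0,0.21,5.54,-1.2,0],[0,0,0,0.21,5.54,-1.2,0],[0,0,0,0.21,5.54,-0.6,0],[0,0,0,0.21,5.54,-0.2,0],[0,0,0,0.21,5.54,-0.1,0],[0,0,0,0.21,5.54,-0.04,0],[0,0,0,0.21,5.54,0.02,0],[0,0,0,0.21,5.54,0.02,0]]

```text
clock: 12.02
position: [0.5931, 0.3041, 0.0957]
ee_rot: [0.001, 1.0, 0.001, 0.001]
ft_force: [0.9, -0.7, 2.8]
grip_width: 0.571
grasp_force: 52.9
```

```bash
python3 go.py
```

```text
t 12.03 pos [0.5931 0.3041 0.0957] w 0.571 g 52.9 rv [ 0.0011  0.0024 -0.0016]
```

Call:
tcp_steps:
  steps:
    - [[0,0,0,0,0,0,0.8],[0,0,0,0,0,0,1],[0,0,0,0,0,0,1],[0,0,0,0,0,0,1],[0,0,0,0,0,-0.6,1],[0,0,0,0,0,-1.6,1],[0,0,0,0,0,-2.4,1],[0,0,0,0,0,-2.4,1],[0,0,0,0.04,-1,-2.4,1],[0,0,0,0.06,-2,-2.4,1],[0,0,0,0.08,-3.2,-2.4,1],[0,0,0,0.1,-4.4,-2.4,1],[0,0,0,0.12,-5.6,-2.4,1],[0,0,0,0.16,-6.8,-2.4,1],[0,0,0,0.18,-7.6,-2.4,1],[0,0,0,0.18,-8.1,-2.4,1],[0,0,0,0.18,-8.1,-2.4,1],[0,0,0,0.18,-8.1,-2.4,1]]

```text
clock: 14.28
position: [0.5824, -0.0998, 0.2136]
ee_rot: [0.0, 1.0, 0.0, -0.0]
ft_force: [0.6, 0.4, 0.6]
grip_width: 1.002
grasp_force: 0.0
```

```bash
python3 go.py "0.5845 -0.1005 0.22"  "0.5845 -0.1005 0.0965"
python3 - <<'E'
from h import *
im=manip.camera('top');cv2.imwrite('pics/top2.png',im)
im2=manip.camera('scene');cv2.imwrite('pics/s2.png',im2)
cv2.imwrite('pics/m2.png',np.hstack([im[60:310,60:460],im2[110:360,112:512]]))
E
```

```text
t 14.28 pos [ 0.5824 -0.0998  0.2136] w 1.002 g 0.0 rv [ 0.0006 -0.0008 -0.0004]
0.5845 -0.1005 0.22 -> [-0.0021 -0.0007 -0.0064]
0.5845 -0.1005 0.0965 -> [-0.0022 -0.0007  0.1171]
```

View pics/m2.png

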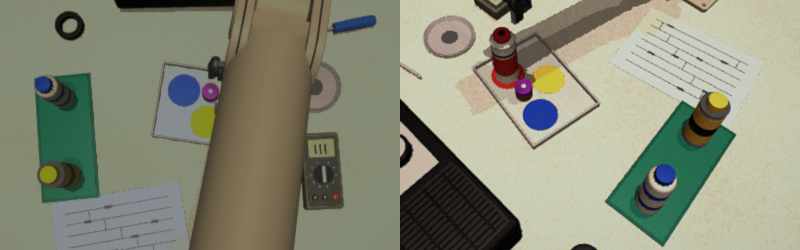

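The left half (top view) shows the tin and bottle upright on the mat, with the blue disc at crop (184,90), the yellow disc at (203,122) and the pot at (210,91). The right half (scene) confirms it, with the aerosol at crop (505,55) still standing. The aerosol is next.

Call:
tcp_steps:
  steps:
    - [[0,0,0,-0.04,-0.014,0.8,1],[0,0,0,-0.04,-0.014,1.7,1],[0,0,0,-0.04,-0.014,2.32,1],[0,0,0,-0.04,-0.014,2.32,1],[0,0,0,-0.04,-0.014,2.32,1],[0,0,0,-0.04,-0.014,2.32,0],[0,0,0,-0.04,-0.014,2.32,0],[0,0,0,-0.04,-0.014,2.32,0],[0,0,0,-0.04,-0.014,2.32,0],[0,0,0,-0.04,-0.014,2.32,0],[0,0,0,-0.04,-0.014,2.32,0],[0,0,0,-0.04,-0.014,2.32,0]]
  squeeze: 50

```text
clock: 15.88
position: [0.5854, -0.102, 0.0997]
ee_rot: [0.001, 1.0, 0.0, 0.001]
ft_force: [-0.4, 0.1, 6.0]
grip_width: 0.587
grasp_force: 51.7
```

```bash
python3 go.py "0.503 0.297 0.096"
```

```text
t 15.88 pos [ 0.5854 -0.102   0.0997] w 0.587 g 51.7 rv [ 0.0001  0.0023 -0.0016]
0.503 0.297 0.096 -> [0.083  0.3989 0.0035]
```

Call:
tcp_steps:
  steps:
    - [[0,0,0,0,0,-0.4,0],[0,0,0,0,0,-1,0],[0,0,0,0,0,-1.2,0],[0,0,0,0.12,0.6,-1.2,0],[0,0,0,0.32,1.5,-1.2,0],[0,0,0,0.5,2.4,-1.2,0],[0,0,0,0.68,3.3,-1.2,0],[0,0,0,0.88,4.2,-1.2,0],[0,0,0,1.06,5.1,-1.2,0],[0,0,0,1.26,6,-1.2,0],[0,0,0,1.44,6.9,-1.2,0],[0,0,0,1.6,7.7,-1.2,0],[0,0,0,1.66,7.98,-1.2,0],[0,0,0,1.66,7.98,-1.2,0],[0,0,0,1.66,7.98,-1.2,0],[0,0,0,1.66,7.98,-0.6,0],[0,0,0,1.66,7.98,-0.2,0],[0,0,0,1.66,7.98,-0.1,0],[0,0,0,1.66,7.98,-0.04,0],[0,0,0,1.66,7.98,0.02,0]]

```text
clock: 18.38
position: [0.503, 0.2974, 0.0986]
ee_rot: [0.001, 1.0, 0.001, 0.001]
ft_force: [-1.5, -4.9, 22.2]
grip_width: 0.591
grasp_force: 55.7
```

Call:
tcp_steps:
  steps:
    - [[0,0,0,0,0,0,0]]

```text
clock: 18.5
position: [0.503, 0.2973, 0.0987]
ee_rot: [0.001, 1.0, 0.001, 0.001]
ft_force: [-0.6, -2.8, 4.7]
grip_width: 0.593
grasp_force: 54.1
```

```bash
python3 go.py
```

```text
t 18.5 pos [0.503  0.2973 0.0987] w 0.593 g 54.1 rv [ 0.0011  0.0018 -0.002 ]
```

Contact is made, so I release, rise, move over to near the pot, and re-measure with the tray's discs exposed.

Call:
tcp_steps:
  steps:
    - [[0,0,0,0,0,0,0.8],[0,0,0,0,0,0,1],[0,0,0,0,0,0,1],[0,0,0,0,0,0,1],[0,0,0,0,0,-0.6,1],[0,0,0,0,0,-1.6,1],[0,0,0,0,0,-2.6,1],[0,0,0,0,0,-2.6,1]]

```text
clock: 19.5
position: [0.5038, 0.2984, 0.2316]
ee_rot: [0.001, 1.0, 0.002, 0.003]
ft_force: [0.4, -0.2, -1.2]
grip_width: 1.002
grasp_force: 0.0
```

```bash
python3 - <<'E'
from h import *
for n in('top','scene'):
    im=manip.camera(n);cal=manip.calibration(n);cv2.imwrite(f'pics/{n}3.png',im);print(n)
    for c in('red','blue','yellow'):
        m=mask(im,c,90,40);k,l,s,q=cv2.connectedComponentsWithStats(m)
        for i in range(1,k):
            P=w(cal,q[i],.0046)[0]
            if s[i,4]>200 and .45<P[0]<.7 and -.17<P[1]<.1:
                h=max(cv2.findContours((l==i).astype(np.uint8),0,1)[0],key=len).reshape(-1,2)
                e=circ(w(cal,h,.0046),.0375,P);print(c,s[i,4],P.round(4),e.round(4))
    for a,b,q in comps(mask(im,'violet')): print('pot',w(cal,q,.04))
    cz={'red':.153,'blue':.152,'yellow':.150}
    for c,z in cz.items():
        for a,b,q in comps(mask(im,c)):
            P=w(cal,q,z)[0]
            if .2<P[1]<.4: print('mat',c,a,P.round(4))
E
```

```text
top
red 818 [ 0.5842 -0.0995] [ 0.5845 -0.0995]
blue 794 [0.6056 0.0247] [0.6058 0.0248]
yellow 828 [ 0.5299 -0.0264] [ 0.5301 -0.0262]
pot [[ 0.59358925 -0.03555344]]
mat red 142 [0.4947 0.2949]
mat blue 194 [0.594  0.3036]
mat yellow 201 [0.4116 0.292 ]
scene
red 712 [ 0.5843 -0.1022] [ 0.5837 -0.1013]
blue 850 [0.6057 0.0236] [0.605  0.0231]
yellow 765 [ 0.5299 -0.0269] [ 0.5294 -0.0275]
pot [[ 0.59672069 -0.03538525]]
mat red 360 [0.5651 0.3068]
mat red 299 [0.5077 0.2962]
mat blue 316 [0.5963 0.3036]
mat blue 50 [0.6376 0.3161]
mat yellow 118 [0.4099 0.296 ]
```

View pics/scene3.png

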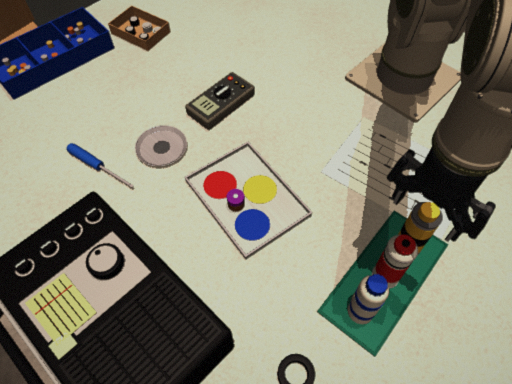

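The scene view shows all three containers upright on the mat (caps at (376,285), (404,245) and (429,212)), the three discs bare and the pot at (235,199). The discs of the two outer containers come out 126 mm apart, matching 2×63 mm. Now the pot.

Call:
tcp_steps:
  steps:
    - [[0,0,0,-0.4,-1.2,0,1],[0,0,0,-0.68,-2.4,0,1],[0,0,0,-1,-3.6,0,1],[0,0,0,-1.34,-4.8,0,1],[0,0,0,-1.6,-6,0,1],[0,0,0,-1.82,-6.68,0,1],[0,0,0,-1.82,-6.68,0,1],[0,0,0,-1.82,-6.68,0.8,1],[0,0,0,-1.82,-6.68,1.6,1],[0,0,0,-1.82,-6.68,2.4,1],[0,0,0,-1.82,-6.68,2.6,1],[0,0,0,-1.82,-6.68,2.6,1],[0,0,0,-1.82,-6.68,2.6,1]]

```text
clock: 21.22
position: [0.5935, -0.0366, 0.0988]
ee_rot: [0.001, 1.0, 0.0, 0.001]
ft_force: [-0.1, -0.5, 0.2]
grip_width: 1.0
grasp_force: 0.0
```

```bash
python3 go.py "0.595 -0.0355 0.010"
python3 - <<'E'
from h import *
im=manip.camera('wrist');cv2.imwrite('pics/w4.png',im)
E
```

```text
t 21.23 pos [ 0.5935 -0.0366  0.0988] w 1.0 g 0.0 rv [ 0.0003  0.0022 -0.0012]
0.595 -0.0355 0.010 -> [-0.0013  0.001   0.0888]
```

View pics/w4.png

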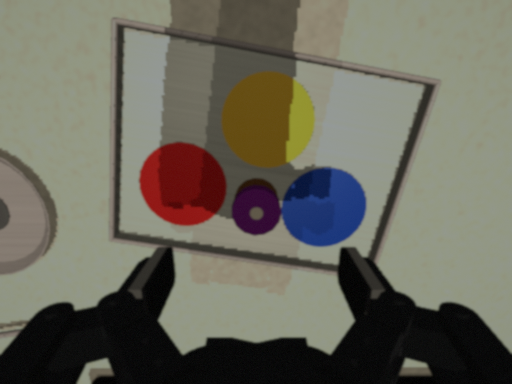

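The pot lid is at (256,212), centred between the fingers, which sit at about u=160 and u=355. I descend and grip it lightly.

Converted, 0.087 m is 1.74, 0.08 m is 1.6.

Call:
tcp_steps:
  steps:
    - [[0,0,0,-0.02,0,0.6,1],[0,0,0,-0.02,0,1.2,1],[0,0,0,-0.02,0,1.6,1],[0,0,0,-0.02,0,1.74,1],[0,0,0,-0.02,0,1.74,1],[0,0,0,-0.02,0,1.74,1],[0,0,0,-0.02,0,1.74,0],[0,0,0,-0.02,0,1.74,0],[0,0,0,-0.02,0,1.74,0],[0,0,0,-0.02,0,1.74,0],[0,0,0,-0.02,0,1.74,0],[0,0,0,-0.02,0,1.74,0],[0,0,0,-0.02,0,1.74,0],[0,0,0,-0.02,0,1.74,0],[0,0,0,-0.02,0,1.74,0]]
  squeeze: 30

```text
clock: 23.15
position: [0.5937, -0.0366, 0.0107]
ee_rot: [0.001, 1.0, 0.0, 0.0]
ft_force: [-1.3, 0.5, 5.9]
grip_width: 0.446
grasp_force: 29.7
```

```bash
python3 go.py "0.608 -0.2777 0.012"
```

```text
t 23.15 pos [ 0.5937 -0.0366  0.0107] w 0.446 g 29.7 rv [ 0.0004  0.0003 -0.0014]
0.608 -0.2777 0.012 -> [-0.0146 -0.2411 -0.0014]
```

Converted, -0.045 m is -0.9, -0.013 m is -0.26.

Call:
tcp_steps:
  steps:
    - [[0,0,0,0,0,-0.3,0],[0,0,0,0,0,-0.9,0],[0,0,0,0,0,-1.2,0],[0,0,0,-0.04,-0.6,-1.2,0],[0,0,0,-0.1,-1.5,-1.2,0],[0,0,0,-0.16,-2.4,-1.2,0],[0,0,0,-0.2,-3.3,-1.2,0],[0,0,0,-0.24,-4.2,-1.2,0],[0,0,0,-0.26,-4.82,-1.2,0],[0,0,0,-0.26,-4.82,-1.2,0],[0,0,0,-0.26,-4.82,-1.2,0],[0,0,0,-0.26,-4.82,-0.6,0],[0,0,0,-0.26,-4.82,-0.2,0],[0,0,0,-0.26,-4.82,-0.1,0],[0,0,0,-0.26,-4.82,-0.04,0],[0,0,0,-0.26,-4.82,0,0],[0,0,0,-0.26,-4.82,0,0]]

```text
clock: 25.28
position: [0.6065, -0.2779, 0.0107]
ee_rot: [0.001, 1.0, -0.0, 0.0]
ft_force: [0.3, -0.1, -1.3]
grip_width: 0.445
grasp_force: 30.4
```

```bash
python3 go.py "0.608 -0.2777 0.012"
```

```text
t 25.27 pos [ 0.6065 -0.2779  0.0107] w 0.445 g 30.4 rv [-0.0001  0.0006 -0.0015]
0.608 -0.2777 0.012 -> [-0.0015  0.0002 -0.0013]
```

Not in contact yet (about 1 mm to go). I lower, release and rise.

Converted, -0.22 m is -4.4, -0.18 m is -3.6.

Call:
tcp_steps:
  steps:
    - [[0,0,0,0,0,0.02,0],[0,0,0,0,0,0.03,0],[0,0,0,0,0,0.03,0],[0,0,0,0,0,0.03,0.6],[0,0,0,0,0,0.03,0.75],[0,0,0,0,0,0.03,0.75],[0,0,0,0,0,0.03,0.75],[0,0,0,0,0,-0.4,0.8],[0,0,0,0,0,-1.2,1],[0,0,0,0,0,-2.4,1],[0,0,0,0,0,-3.6,1],[0,0,0,0,0,-4.4,1],[0,0,0,0,0,-4.4,1]]

```text
clock: 26.9
position: [0.6075, -0.279, 0.2359]
ee_rot: [0.001, 1.0, -0.001, 0.004]
ft_force: [-0.2, -0.1, -0.0]
grip_width: 0.999
grasp_force: 0.0
```

```bash
python3 go.py "0.503 0.2974 0.23"
python3 - <<'E'
from h import *
for n in('top','scene'):
    im=manip.camera(n);cal=manip.calibration(n);cv2.imwrite(f'pics/{n}5.png',im)
    for a,b,q in comps(mask(im,'violet')): print('pot',a,q,w(cal,q,.039))
E
```

```text
t 26.9 pos [ 0.6075 -0.279   0.2359] w 0.999 g 0.0 rv [-0.0024  0.0073 -0.0019]
0.503 0.2974 0.23 -> [0.1056 0.5762 0.0038]
pot 174 [375.9, 143.0] [[ 0.60854845 -0.27531403]]
pot 82 [158.2, 141.0] [[ 0.61475856 -0.27231219]]
```

View pics/scene5.png

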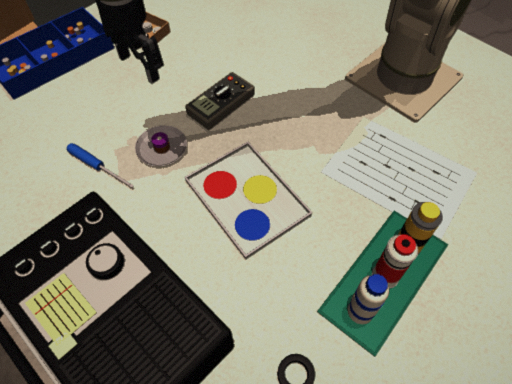

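The scene view shows the pot upright at the centre of the dish, (160,142), with the multimeter untouched. I measure the caps on the mat again, now unobstructed.

```bash
python3 - <<'E'
from h import *
for n in('top','scene'):
    im=cv2.imread(f'pics/{n}5.png');cal=manip.calibration(n)
    for c,z in {'red':.153,'blue':.152,'yellow':.150}.items():
        for a,b,q in comps(mask(im,c,90,40)):
            P=w(cal,q,z)[0]
            if .2<P[1]<.42: print(n,c,a,P.round(4))
E
```

```text
top red 248 [0.5011 0.2942]
top red 173 [0.4851 0.2519]
top blue 209 [0.5936 0.3029]
top yellow 298 [0.4133 0.2883]
top yellow 72 [0.4128 0.2356]
top yellow 57 [0.4196 0.2531]
top yellow 29 [0.3941 0.2588]
scene red 409 [0.5646 0.3043]
scene red 343 [0.5061 0.2959]
scene blue 334 [0.5969 0.3039]
scene blue 80 [0.6387 0.3134]
scene blue 45 [0.6587 0.3158]
scene yellow 253 [0.4148 0.2895]
```

Call:
tcp_steps:
  steps:
    - [[0,0,0,0.2,1.2,0,1],[0,0,0,0.44,2.4,0,1],[0,0,0,0.66,3.6,0,1],[0,0,0,0.88,4.8,0,1],[0,0,0,1.1,6,0,1],[0,0,0,1.32,7.2,0,1],[0,0,0,1.54,8.4,0,1],[0,0,0,1.76,9.6,0,1],[0,0,0,1.96,10.8,0,1],[0,0,0,2.08,11.52,0,1],[0,0,0,2.08,11.52,0,1],[0,0,0,2.08,11.52,0,1]]

```text
clock: 28.5
position: [0.5031, 0.2972, 0.2296]
ee_rot: [0.001, 1.0, -0.001, -0.0]
ft_force: [0.2, -0.2, 0.3]
grip_width: 0.997
grasp_force: 0.0
```

```bash
python3 go.py "0.5035 0.297 0.0975"
```

```text
t 28.5 pos [0.5031 0.2972 0.2296] w 0.997 g 0.0 rv [-0.0014 -0.0008 -0.0023]
0.5035 0.297 0.0975 -> [-0.0006 -0.      0.1321]
```

Call:
tcp_steps:
  steps:
    - [[0,0,0,0,0,0.8,1],[0,0,0,0,0,1.8,1],[0,0,0,0,0,2.6,1],[0,0,0,0,0,2.6,1],[0,0,0,0,0,2.6,1],[0,0,0,0,0,2.6,0],[0,0,0,0,0,2.6,0],[0,0,0,0,0,2.6,0],[0,0,0,0,0,2.6,0],[0,0,0,0,0,2.6,0],[0,0,0,0,0,2.6,0],[0,0,0,0,0,2.6,0]]
  squeeze: 50

```text
clock: 30.0
position: [0.5041, 0.2985, 0.102]
ee_rot: [0.001, 1.0, 0.001, 0.001]
ft_force: [-1.2, -1.7, 8.2]
grip_width: 0.59
grasp_force: 51.2
```

```bash
python3 go.py "0.584 -0.1004 0.1"
```

```text
t 30.0 pos [0.5041 0.2985 0.102 ] w 0.59 g 51.2 rv [ 0.0012  0.0021 -0.0017]
0.584 -0.1004 0.1 -> [-0.0806 -0.3987  0.0017]
```

Converted, -0.08 m is -1.6, -0.003 m is -0.06.

Call:
tcp_steps:
  steps:
    - [[0,0,0,0,0,-0.4,0],[0,0,0,0,0,-1,0],[0,0,0,0,0,-1.2,0],[0,0,0,-0.12,-0.6,-1.2,0],[0,0,0,-0.3,-1.5,-1.2,0],[0,0,0,-0.48,-2.4,-1.2,0],[0,0,0,-0.66,-3.3,-1.2,0],[0,0,0,-0.84,-4.2,-1.2,0],[0,0,0,-1.02,-5.1,-1.2,0],[0,0,0,-1.2,-6,-1.2,0],[0,0,0,-1.38,-6.9,-1.2,0],[0,0,0,-1.54,-7.7,-1.2,0],[0,0,0,-1.6,-7.98,-1.2,0],[0,0,0,-1.6,-7.98,-1.2,0],[0,0,0,-1.6,-7.98,-1.2,0],[0,0,0,-1.6,-7.98,-0.6,0],[0,0,0,-1.6,-7.98,-0.2,0],[0,0,0,-1.6,-7.98,-0.1,0],[0,0,0,-1.6,-7.98,-0.06,0],[0,0,0,-1.6,-7.98,-0.06,0]]

```text
clock: 32.5
position: [0.583, -0.1004, 0.104]
ee_rot: [0.0, 1.0, 0.0, 0.001]
ft_force: [-0.7, -0.0, -3.3]
grip_width: 0.592
grasp_force: 53.3
```

```bash
python3 go.py "0.584 -0.1004 0.1036"
```

```text
t 32.5 pos [ 0.583  -0.1004  0.104 ] w 0.592 g 53.3 rv [ 0.0002  0.0011 -0.0009]
0.584 -0.1004 0.1036 -> [-0.001   0.      0.0004]
```

Call:
tcp_steps:
  steps:
    - [[0,0,0,-0.02,0,0.02,0],[0,0,0,-0.02,0,0.04,0],[0,0,0,-0.02,0,0.04,0],[0,0,0,-0.02,0,0.04,0.8],[0,0,0,-0.02,0,0.04,1],[0,0,0,-0.02,0,0.04,1],[0,0,0,-0.02,0,0.04,1],[0,0,0,-0.02,0,-0.6,1],[0,0,0,-0.02,0,-1.6,1],[0,0,0,-0.02,0,-2.5,1],[0,0,0,-0.02,0,-2.5,1]]

```text
clock: 33.88
position: [0.5852, -0.1012, 0.232]
ee_rot: [0.001, 1.0, 0.0, 0.003]
ft_force: [0.4, -0.1, -0.8]
grip_width: 0.999
grasp_force: 0.0
```

Call:
tcp_steps:
  steps:
    - [[0,0,0,-0.04,1,0,1],[0,0,0,-0.06,2.2,0,1],[0,0,0,-0.08,3.4,0,1],[0,0,0,-0.12,4.6,0,1],[0,0,0,-0.14,5.8,0,1],[0,0,0,-0.18,7,0,1],[0,0,0,-0.2,8.08,0,1],[0,0,0,-0.2,8.08,0,1],[0,0,0,-0.2,8.08,0,1]]

```text
clock: 35.0
position: [0.5939, 0.3027, 0.2271]
ee_rot: [0.001, 1.0, -0.001, -0.001]
ft_force: [0.3, -0.8, -0.2]
grip_width: 1.004
grasp_force: 0.0
```

```bash
python3 go.py "0.5945 0.3038 0.0955"
```

```text
t 35.0 pos [0.5939 0.3027 0.2271] w 1.004 g 0.0 rv [-0.0014 -0.0011 -0.0016]
0.5945 0.3038 0.0955 -> [-0.0007  0.0013  0.1316]
```

Converted, 0.13 m is 2.6, 0.09 m is 1.8.

Call:
tcp_steps:
  steps:
    - [[0,0,0,0,0.02,0.8,1],[0,0,0,0,0.02,1.8,1],[0,0,0,0,0.02,2.6,1],[0,0,0,0,0.02,2.6,1],[0,0,0,0,0.02,2.6,1],[0,0,0,0,0.02,2.6,0],[0,0,0,0,0.02,2.6,0],[0,0,0,0,0.02,2.6,0],[0,0,0,0,0.02,2.6,0],[0,0,0,0,0.02,2.6,0],[0,0,0,0,0.02,2.6,0],[0,0,0,0,0.02,2.6,0]]
  squeeze: 50

```text
clock: 36.5
position: [0.5949, 0.3045, 0.1001]
ee_rot: [0.001, 1.0, 0.001, 0.001]
ft_force: [-1.0, -1.7, 6.9]
grip_width: 0.567
grasp_force: 51.6
```

```bash
python3 go.py "0.6045 0.024 0.1"
```

```text
t 36.5 pos [0.5949 0.3045 0.1001] w 0.567 g 51.6 rv [ 0.0013  0.0022 -0.0016]
0.6045 0.024 0.1 -> [-1.000e-02 -2.805e-01 -2.000e-04]
```

Converted, -0.28 m is -5.6, -0.25 m is -5.

Call:
tcp_steps:
  steps:
    - [[0,0,0,0,0,-0.4,0],[0,0,0,0,0,-1,0],[0,0,0,0,0,-1.2,0],[0,0,0,-0.04,-0.6,-1.2,0],[0,0,0,-0.08,-1.5,-1.2,0],[0,0,0,-0.12,-2.4,-1.2,0],[0,0,0,-0.16,-3.3,-1.2,0],[0,0,0,-0.18,-4.2,-1.2,0],[0,0,0,-0.2,-5,-1.2,0],[0,0,0,-0.2,-5.6,-1.2,0],[0,0,0,-0.2,-5.6,-1.2,0],[0,0,0,-0.2,-5.6,-1.2,0],[0,0,0,-0.2,-5.6,-0.6,0],[0,0,0,-0.2,-5.6,-0.2,0],[0,0,0,-0.2,-5.6,-0.1,0],[0,0,0,-0.2,-5.6,-0.06,0],[0,0,0,-0.2,-5.6,-0.06,0]]

```text
clock: 38.62
position: [0.6041, 0.0246, 0.1021]
ee_rot: [0.001, 1.0, 0.0, 0.001]
ft_force: [0.4, 0.2, -2.7]
grip_width: 0.568
grasp_force: 52.5
```

```bash
python3 go.py "0.605 0.024 0.1017"
```

```text
t 38.62 pos [0.6041 0.0246 0.1021] w 0.568 g 52.5 rv [ 0.0003  0.0011 -0.001 ]
0.605 0.024 0.1017 -> [-0.0009 -0.0006  0.0004]
```

Call:
tcp_steps:
  steps:
    - [[0,0,0,-0.02,0,0.02,0],[0,0,0,-0.02,0,0.04,0],[0,0,0,-0.02,0,0.04,0],[0,0,0,-0.02,0,0.04,0.8],[0,0,0,-0.02,0,0.04,1],[0,0,0,-0.02,0,0.04,1],[0,0,0,-0.02,0,0.04,1],[0,0,0,-0.02,0,-0.6,1],[0,0,0,-0.02,0,-1.6,1],[0,0,0,-0.02,0,-2.5,1],[0,0,0,-0.02,0,-2.5,1]]

```text
clock: 40.0
position: [0.6065, 0.0241, 0.2302]
ee_rot: [0.001, 1.0, 0.001, 0.003]
ft_force: [0.3, -0.6, -0.3]
grip_width: 1.0
grasp_force: 0.0
```

Call:
tcp_steps:
  steps:
    - [[0,0,0,0.8,1,0,1],[0,0,0,1.5,2,0,1],[0,0,0,2.2,3,0,1],[0,0,0,2.9,4,0,1],[0,0,0,3.6,5,0,1],[0,0,0,3.82,5.3,0,1],[0,0,0,3.82,5.3,0,1],[0,0,0,3.82,5.3,0,1]]

```text
clock: 41.0
position: [0.4148, 0.2882, 0.2259]
ee_rot: [0.002, 1.0, -0.0, -0.0]
ft_force: [0.2, 0.1, 0.0]
grip_width: 1.001
grasp_force: 0.0
```

```bash
python3 go.py "0.414 0.2893 0.097"
```

```text
t 41.0 pos [0.4148 0.2882 0.2259] w 1.001 g 0.0 rv [-0.0007 -0.0002 -0.0032]
0.414 0.2893 0.097 -> [0.0008 0.0012 0.1289]
```

Careful with the scale: shifts go in units of 50 mm and turns go in units of 0.1 rad. That gives: 0.128 m is 2.56, 0.09 m is 1.8.

Call:
tcp_steps:
  steps:
    - [[0,0,0,0.02,0,0.8,1],[0,0,0,0.02,0,1.8,1],[0,0,0,0.02,0,2.56,1],[0,0,0,0.02,0,2.56,1],[0,0,0,0.02,0,2.56,1],[0,0,0,0.02,0,2.56,0],[0,0,0,0.02,0,2.56,0],[0,0,0,0.02,0,2.56,0],[0,0,0,0.02,0,2.56,0],[0,0,0,0.02,0,2.56,0],[0,0,0,0.02,0,2.56,0],[0,0,0,0.02,0,2.56,0]]
  squeeze: 50

```text
clock: 42.5
position: [0.4137, 0.2899, 0.0998]
ee_rot: [0.001, 1.0, 0.001, 0.001]
ft_force: [-1.3, -1.8, 7.5]
grip_width: 0.62
grasp_force: 51.7
```

```bash
python3 go.py "0.5298 -0.0268 0.1"
```

```text
t 42.5 pos [0.4137 0.2899 0.0998] w 0.62 g 51.7 rv [ 0.0014  0.0015 -0.0014]
0.5298 -0.0268 0.1 -> [-0.1165 -0.3166 -0.0005]
```

Call:
tcp_steps:
  steps:
    - [[0,0,0,0,0,-0.4,0],[0,0,0,0,0,-1,0],[0,0,0,0,0,-1.2,0],[0,0,0,-0.2,-0.6,-1.2,0],[0,0,0,-0.54,-1.5,-1.2,0],[0,0,0,-0.88,-2.4,-1.2,0],[0,0,0,-1.2,-3.3,-1.2,0],[0,0,0,-1.52,-4.2,-1.2,0],[0,0,0,-1.86,-5.1,-1.2,0],[0,0,0,-2.14,-5.9,-1.2,0],[0,0,0,-2.32,-6.32,-1.2,0],[0,0,0,-2.32,-6.32,-1.2,0],[0,0,0,-2.32,-6.32,-1.2,0],[0,0,0,-2.32,-6.32,-0.6,0],[0,0,0,-2.32,-6.32,-0.24,0],[0,0,0,-2.32,-6.32,-0.1,0],[0,0,0,-2.32,-6.32,-0.06,0],[0,0,0,-2.32,-6.32,-0.06,0]]

```text
clock: 44.75
position: [0.529, -0.0266, 0.1018]
ee_rot: [0.001, 1.0, 0.0, 0.0]
ft_force: [-0.0, 0.5, -2.5]
grip_width: 0.62
grasp_force: 54.2
```

```bash
python3 go.py "0.5298 -0.0268 0.1014"
```

```text
t 44.75 pos [ 0.529  -0.0266  0.1018] w 0.62 g 54.2 rv [ 0.0002  0.0008 -0.0014]
0.5298 -0.0268 0.1014 -> [-0.0008 -0.0002  0.0004]
```

Release, rise, and retreat towards +y for a clear view.

Call:
tcp_steps:
  steps:
    - [[0,0,0,-0.02,0,0.02,0],[0,0,0,-0.02,0,0.04,0],[0,0,0,-0.02,0,0.04,0],[0,0,0,-0.02,0,0.04,0.8],[0,0,0,-0.02,0,0.04,1],[0,0,0,-0.02,0,0.04,1],[0,0,0,-0.02,0,0.04,1],[0,0,0,-0.02,0,-0.6,1],[0,0,0,-0.02,0,-1.6,1],[0,0,0,-0.02,0,-2.5,1],[0,0,0,-0.02,0,-2.5,1]]

```text
clock: 46.12
position: [0.5314, -0.0268, 0.2297]
ee_rot: [0.001, 1.0, 0.001, 0.003]
ft_force: [0.2, 0.2, 0.3]
grip_width: 1.002
grasp_force: 0.0
```

Call:
tcp_steps:
  steps:
    - [[0,0,0,0.6,1.2,0,1],[0,0,0,1.2,2.4,0,1],[0,0,0,1.6,3.6,0,1],[0,0,0,2,4.8,0,1],[0,0,0,2,6,0,1],[0,0,0,2,7,0,1],[0,0,0,2,7,0,1],[0,0,0,2,7,0,1]]

```text
clock: 47.12
position: [0.43, 0.3227, 0.2253]
ee_rot: [0.001, 1.0, -0.001, -0.0]
ft_force: [0.1, -0.1, -0.0]
grip_width: 1.002
grasp_force: 0.0
```

```bash
python3 - <<'E'
from h import *
ims=[]
for n in('top','scene'):
    im=manip.camera(n);cal=manip.calibration(n);ims.append(im)
    for c,z in {'red':.153,'blue':.152,'yellow':.150,'violet':.039}.items():
        for a,b,q in comps(mask(im,c,90,40)):
            P=w(cal,q,z)[0]
            if .45<P[0]<.7 and -.3<P[1]<.1: print(n,c,a,P.round(4))
cv2.imwrite('pics/end.png',np.vstack([cv2.resize(ims[0][100:235,200:430],None,fx=2,fy=2),cv2.resize(ims[1][90:255,100:330],None,fx=2,fy=2)]))
E
```

```text
top red 425 [ 0.549  -0.0803]
top red 236 [ 0.5823 -0.1019]
top blue 307 [0.5646 0.0202]
top blue 204 [0.6053 0.0241]
top yellow 257 [ 0.5308 -0.0258]
top yellow 156 [ 0.4984 -0.0048]
top violet 207 [ 0.6076 -0.2755]
scene red 746 [ 0.6387 -0.027 ]
scene red 224 [ 0.5865 -0.0991]
scene blue 412 [0.6659 0.0873]
scene blue 260 [0.6079 0.0254]
scene blue 89 [0.6436 0.0619]
scene yellow 201 [ 0.5309 -0.0267]
scene yellow 132 [0.587  0.0584]
scene violet 185 [ 0.61   -0.2742]
```

View pics/end.png

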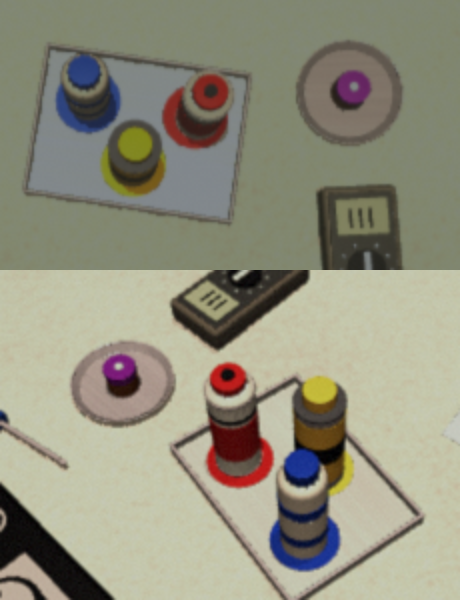

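All the containers stand upright on their own discs, each within about 2 mm of centre. In the crop the caps are at (86,70), (210,90) and (136,143). The pot is centred in the dish, with its lid at (354,87), and the multimeter hasn't moved.

```bash
python3 -c "
from workcell import manip
print(manip.hand_in())"
```

```text
the job is handed in; nothing more can be done
None
```

The job is handed in at about 47 s of 138 s: the pot stands in the middle of the dish and all three containers are back upright within about 2 mm of their disc centres by my camera measurements, with the multimeter untouched; the verdict itself wasn't shown.

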